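# Draw the bare circuit board out of a cracked drive casing with tongs and hold it up

### The arm

A 7-joint arm with a two-finger parallel gripper is mounted at the origin on the work surface. World frame = base frame: x ahead of the robot, y to its left, z up, the work surface at z = 0. Lengths are in m, angles in rad, forces in N, time in s.
With the tool pointing down it reaches from about 0.425 to 0.95 m from the base axis. Payload 4.7 kg.
Tool frame: the origin (TCP) lies midway between the tips of the shut fingers; the grasp point (between the pads) lies r.pinch_z behind it (r.pinch_z is the distance from the TCP to the grasp point, in m); z points along the fingers, y is the line along which they close (so a half turn about z gives the same grasp; the last joint's range is limited). The gripper opens to 87 mm and grips with 3 to 60 N. Pads are 19 mm wide; open, the fingers measure 117 mm over their backs; the gripper's body (75 mm by 190 mm) begins 51 mm behind the grasp point.
Start: joints at [-1.354, 0.469, -0.049, 1.532, 0.024, 1.141, -0.082], TCP at [0.164, 0.655, 0.223] pointing down, gripper open.
Joint ranges: [-2.59, 2.59], [-0.33, 1.99], [-1.39, 1.29], [0.1, 2.45], [-1.04, 4.18], [0.21, 1.99], [-2.66, 2.66]. Speed limits (rad/s): [2.57, 2.57, 3.14, 3.14, 3.14, 3.14, 3.14].

### API

Orientations are given as a unit quaternion [x, y, z, w].
In Python, from station import r, vision gives the robot as it stands. The module is installed in compiled form; this text tells all that it offers.
- The arm moves only by the shell command python3 -m pendant 'ROWS'. ROWS is JSON, a list that holds one entry, the list of rows, each a list of 7 numbers: the turn, a rotation vector about the world's x, y, z in rad, then the shift along the world's x, y, z in m, then the opening, from 0 (shut) to 1 (fully open). A call has 1 to 12 rows; each row is the pose to reach, as a shift and turn from the pose commanded when the call began; what a row does not reach only later rows make up. A row lasts 1/8 s, in which the tool goes at most 62.5 mm and 10.7 degrees, less where a joint would pass 70% of its speed; a pose out of reach is approached as far as the arm can. A call with a gripper value outside its range is refused whole. The fingers move at their own pace and stop on an object; the grip force is fixed at half the most. Time passes only in rows, so rows that repeat a pose let the fingers close. It gives the time, the measured TCP pose, the force, the opening and the grip force at its end, in the units of the state.
- r.sense(): the state, without advancing time (a new reading comes with each control period).
- vision.get_image(name): name is "scene" or "side" or "wrist"; returns a dict with "color" (400x640x3 uint8, blue, green, red), "fx", "fy", "cx", "cy" (pixels), "rvec" (rotation vector, rad) and "tvec" (3), from world to camera coordinates, as OpenCV has them. Camera axes: x right, y down, z forward; pixel columns grow to the right and rows downward; lengths in m; the calibration is good to about 2 mm. The wrist camera is an equidistant fisheye: a pixel r from the principal point sees the ray r / f radians off the axis. A picture is of the moment at which its call begins. There is no depth.
- r.sign_off(): hands the job in; it is judged then, once.
The state is a dict: "time": time; "q": joint angles; "joint_velocities": joint speeds; "joint_efforts": joint torques, N m; "position": TCP position; "tcp_rot": TCP orientation; "wrist_force": force on the tool from outside, world axes, zero at the start; "ft_torque": the same for the moment, N m; "opening": finger opening in m; "grip_force": force on a finger pad.
Only numpy, scipy, OpenCV 4.12 (cv2) and the standard library are available. Lean on these libraries where they do the work, as an engineer would, in place of code of your own. Each camera call takes 0.05 s, during which the arm holds its last target. There are 200 camera calls.

### The job

Pick up the blue spring tongs by the two ribbed grips on their arms, close their tips on the metal plug of the green circuit-board stick that stands in the cracked black casing in the vise, and draw the board straight up out of the casing. Finish while still holding: the program ends with the tongs in the gripper and the board pinched in the tongs' tips, hanging still and clear in the air with its lower end at least 3 cm above the casing's mouth. Touch the board only with the tongs, and leave the steel key, the yellow sleeve and the silver card adapter where they lie.

Things in the scene. Friction and masses are not known exactly. Their poses are not given: they have to be found in the camera images.
- tray: Fixed drawer tray lined with cork, 430 x 760 mm, wooden rim 22 mm high. Origin under its centre on the desk; the cork's top is at height z = 0.006 m. Everything stands or lies on the cork.
- vise: Small dark cast-iron bench vise, screwed down (does not move), base 66 x 100 mm, jaws 48 mm long (x), jaw tops 50 mm above the cork. Origin: centre of its underside on the cork, straight below the casing, which it clamps in its middle. Its jaws close along its y; the screw with a cross bar sticks out to -y, 28 mm above the cork, to 78 mm from the origin.
- casing_mouth (a point): Centre of the open top of the cracked black plastic casing, 62 mm above the cork. The casing is fixed in the vise and upright, outside 25 mm (x) by 15 mm (y), walls 3 mm, cavity 19 x 9 mm and 36 mm deep. Axes as the vise's.
- board_plug (a point): Centre of the metal plug at the top of the circuit-board stick, where the tongs pinch. Plug 12.2 mm (x) by 4.6 mm (y, thickness) by 22 mm (z). At first it stands plug up, 20 mm above the casing's mouth, its x along the vise's x; pinch it across y. The stick's top is 11 mm above this point, its lower end 56 mm below.
- board_low (a point): Centre of the lower end of the circuit-board stick.
- board: The whole loose circuit-board stick, about 16 g, 67 mm long; origin at its lower end, z towards the plug. Below the plug it is 16 mm wide and up to 6 mm thick. It stands loosely on the floor of the casing's cavity.
- tongs_grip (a point): Middle of the blue spring tongs, between their two ribbed rubber grips, half-way up. The tongs lie on edge on the cork, arms 20 mm tall, so they are squeezed horizontally. x points to the tips, y is the closing direction (to the left arm), z up. Grips 40 mm long about this point, outer faces 51 mm apart when open, 38 mm when the tips press the plug.
- tongs_tips (a point): Point midway between the tongs' two tip pads, half-way up, 75 mm ahead of tongs_grip along its x. Tip pads 16 mm long (x), 14 mm tall, black rubber, 32 mm apart when open and parallel when pressing the plug.
- tongs: The tongs (64 g), origin below tongs_grip at the lower edge, same axes; they reach 94 mm behind it and 83 mm ahead. Springs hold them open: squeezing at the grips takes 8 N to start, 10 N to shut; tips move twice as far as the grips and press with half of the extra squeeze. Squeezed a little (grips 45 mm apart) they can be carried with the tips some 20 mm apart.
- tongs_left: Left (+y) arm of the tongs; origin at its hinge at the back, lower edge.
- tongs_right: Right (-y) arm of the tongs; origin at its hinge at the back, lower edge.
- key: Bystander: stainless steel security key, 40 x 22 x 5 mm, lying flat; origin under its middle.
- sleeve: Bystander: yellow rubber bumper sleeve, 44 x 22 x 12 mm; origin under its centre.
- adapter: Bystander: silver memory card adapter, 32 x 24 x 4 mm, lying flat; origin under its centre.
Things that resemble listed ones, but are neither listed nor needed, are in the scene too. There is more than one size of the tongs; the job needs the larger.

How it is judged:
By the outcome, as a careful person would: the job done as asked, in the order asked, and still so for the second after the job is handed in, while the arm keeps its last pose, push and grip.
It also fails if it takes over 45 s, if anything falls off the work surface, if the arm or the gripper's body presses on something with over 40 N, if the wrist force passes 120 N, or if a joint passes its speed limit or range.

## Working session

There is one attempt and no reset: what is moved stays moved. The work goes in short steps, Python scripts to look and compute and a shell command to move; the robot and the scene stay as the last step left them, time stands still between calls to the robot, and variables do not carry over. Pictures are saved under pics/ and viewed, at most 10 in all, crops included, and the job is handed in when it is done.

```bash
mkdir -p pics
python3 - <<'E'
from station import r, vision
import cv2,numpy as np
s=r.sense();print(s,r.pinch_z)
for n in("scene","side"):
    d=vision.get_image(n);cv2.imwrite(f"pics/{n}0.png",d["color"])
    R=cv2.Rodrigues(np.array(d["rvec"],float))[0];print(n,d["fx"],d["cx"],d["cy"],-R.T@np.array(d["tvec"]).ravel(),R[2])
E
```

```text
{'time': 0.0, 'q': array([-1.35392793,  0.46942316, -0.04856779,  1.53373684,  0.02412481,
        1.14099428, -0.08229332]), 'joint_velocities': array([-0.00057124,  0.0006396 , -0.00092321,  0.00074622,  0.00105499,
        0.00097871, -0.00023741]), 'joint_efforts': array([-1.57757322e-04, -5.07984102e+01, -8.05497542e-02, -2.36149889e+01,
       -6.12805411e-02,  3.79118859e-02,  1.76030226e-04]), 'position': array([0.16409173, 0.65411053, 0.22149352]), 'tcp_rot': array([ 1.22562504e-01,  9.92460305e-01, -9.85411795e-04, -6.67756766e-05]), 'wrist_force': array([ 0.72534065, -0.47588113,  0.96969123]), 'ft_torque': array([0.02147852, 0.06080921, 0.03786439]), 'grip_force': 0.0, 'opening': 0.08713526624618563} 0.0187
scene 387.27029566576385 315.5804752919052 201.1629072823487 [ 1.11402302 -0.00713591  0.85227626] [-0.64991491  0.05196067 -0.75822866]
side 387.9450246970934 320.41950918005085 199.20810084843745 [ 0.27451057 -0.58344465  0.54733942] [ 0.24564022  0.78065696 -0.57466129]
```

View pics/scene0.png

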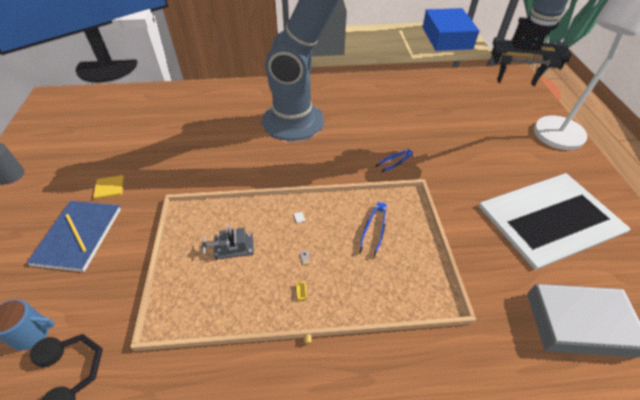

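View pics/side0.png

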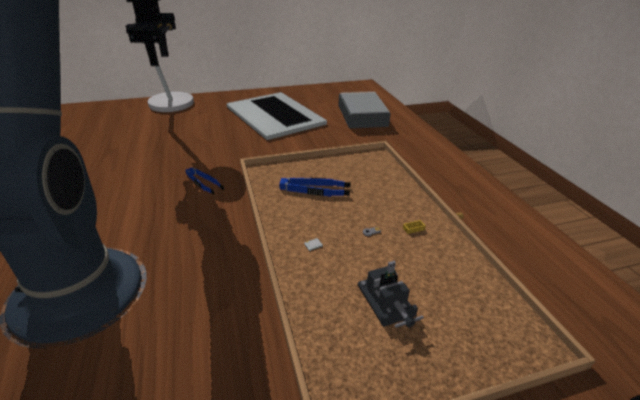

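The scene view shows the large tongs in the tray, hinge at about (382,207) and tips at about (363,250) and (377,254), so they point to +x. The vise is at about (235,242) with its screw to the left (-y). In the side view the plug is at about (392,268). The smaller decoy tongs lie outside the tray at (395,160). Next I'll get rough positions.

```bash
cat > h.py <<'E'
from station import r, vision
import cv2,numpy as np
def cam(n):
    d=vision.get_image(n);d["R"]=cv2.Rodrigues(np.array(d["rvec"],float))[0];d["t"]=np.array(d["tvec"],float).ravel();d["C"]=-d["R"].T@d["t"];d["fish"]=n=="wrist";return d
def ray(d,uv):
    uv=np.atleast_2d(np.array(uv,float));x=(uv[:,0]-d["cx"])/d["fx"];y=(uv[:,1]-d["cy"])/d["fy"]
    if d["fish"]:
        th=np.hypot(x,y)+1e-9;v=np.c_[x/th*np.sin(th),y/th*np.sin(th),np.cos(th)]
    else: v=np.c_[x,y,np.ones_like(x)]
    v=v@d["R"];return v/np.linalg.norm(v,axis=1)[:,None]
def plane(d,uv,z):
    v=ray(d,uv);return d["C"]+v*((z-d["C"][2])/v[:,2])[:,None]
def proj(d,P):
    c=np.atleast_2d(P)@d["R"].T+d["t"];
    if d["fish"]:
        rr=np.hypot(c[:,0],c[:,1])+1e-12;k=np.arctan2(rr,c[:,2])/rr
    else:k=1/c[:,2]
    return np.c_[d["cx"]+d["fx"]*c[:,0]*k,d["cy"]+d["fy"]*c[:,1]*k]
def tri(d1,u1,d2,u2):
    a=ray(d1,u1)[0];b=ray(d2,u2)[0];s=np.linalg.lstsq(np.c_[a,-b],d2["C"]-d1["C"],rcond=None)[0]
    p,q=d1["C"]+a*s[0],d2["C"]+b*s[1];return (p+q)/2,np.linalg.norm(p-q)
E
python3 - <<'E'
from h import *
d=cam("scene");s=cam("side")
print("tips/hinge",plane(d,[[363,250],[377,254],[382,207]],.02).round(3))
print("vise",plane(d,[[235,242]],.05).round(3), plane(s,[[392,268]],.09).round(3))
for im,(x,y,w,h),n in((d,(185,215,85,55),"a"),(s,(345,250,85,80),"b")):
    c=cv2.resize(im["color"][y:y+h,x:x+w],None,fx=7,fy=7,interpolation=cv2.INTER_CUBIC)
    cv2.imwrite(f"pics/c{n}.png",c)
a=cv2.imread("pics/ca.png");b=cv2.imread("pics/cb.png")
o=np.zeros((945,595,3),np.uint8);o[:385]=a;o[385:945]=b
cv2.imwrite("pics/cab.png",cv2.resize(o,None,fx=.63,fy=.63))
E
```

```text
tips/hinge [[0.575 0.157 0.02 ]
 [0.59  0.191 0.02 ]
 [0.438 0.233 0.02 ]]
vise [[ 0.544 -0.164  0.05 ]] [[ 0.527 -0.182  0.09 ]]
```

View pics/cab.png

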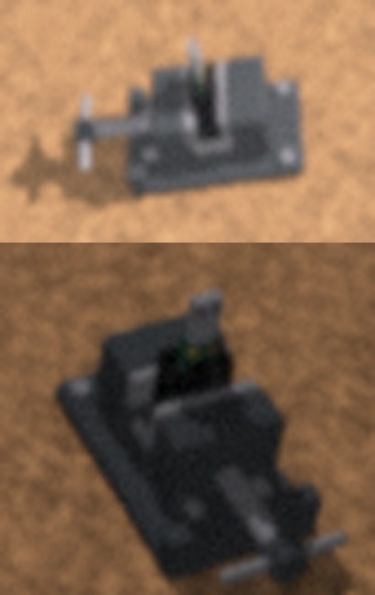

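The crop shows the silver plug standing upright: scene pixel about (229,227.5), side pixel about (391.5,267). The vise screw points to -y. I'll move above the tongs and look from there.

```bash
python3 -m pendant '[[[0,0,-0.14,0.342,-0.449,0.0,1],[0,0,-0.14,0.342,-0.449,0.0,1],[0,0,-0.14,0.342,-0.449,0.0,1],[0,0,-0.14,0.342,-0.449,0.0,1],[0,0,-0.14,0.342,-0.449,0.0,1],[0,0,-0.14,0.342,-0.449,0.0,1],[0,0,-0.14,0.342,-0.449,0.0,1],[0,0,-0.14,0.342,-0.449,0.0,1],[0,0,-0.14,0.342,-0.449,0.0,1],[0,0,-0.14,0.342,-0.449,0.0,1],[0,0,-0.14,0.342,-0.449,0.0,1],[0,0,-0.14,0.342,-0.449,0.0,1]]]'
python3 - <<'E'
from h import *
w=cam("wrist");d=cam("scene");s=cam("side");print(tri(d,[229.2,227.5],s,[391.5,267.1]))
print(w["C"],w["R"][2],w["fx"])
cv2.imwrite("pics/w1.png",w["color"])
E
```

```text
time: 1.7
position: [0.5052, 0.2075, 0.2224]
tcp_rot: [0.19, 0.982, 0.0, -0.0]
wrist_force: [0.2, -0.3, -0.2]
opening: 0.0873
grip_force: 0.0
(array([ 0.52782015, -0.1750768 ,  0.08748957]), np.float64(0.004336030007541552))
[0.44041797 0.23382099 0.38574316] [ 0.23563467 -0.09433487 -0.96725242] 309.70691628693146
```

View pics/w1.png

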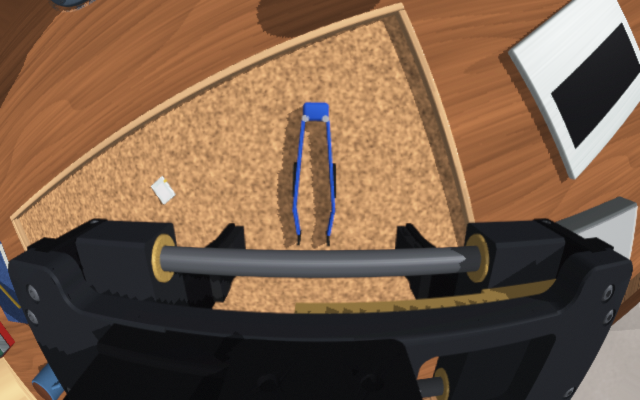

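The wrist view shows the tongs clearly: hinge block at (316,110), black grips at (295,180) and (334,180), tips at (299,243) and (328,243). I'll compute their pose from a blue mask.

```bash
cat > tongs.py <<'E'
from h import *
w=cam("wrist");hsv=cv2.cvtColor(w["color"],cv2.COLOR_BGR2HSV)
m=cv2.inRange(hsv,(105,140,60),(130,255,255));m[:90]=0;m[255:]=0;m[:,:270]=0;m[:,365:]=0
v,u=np.nonzero(m);P=plane(w,np.c_[u,v],.026)[:,:2]
# axis: midline of arms for rows of constant distance from the tail; iterate
yaw=np.arctan2(-.377,.926);o=P.mean(0)
for _ in range(5):
    a=np.array([np.cos(yaw),np.sin(yaw)]);b=np.array([-a[1],a[0]]);X=(P-o)@a;Y=(P-o)@b
    xs=[];ys=[]
    for x in np.arange(X.min()+.004,X.max()-.004,.004):
        k=abs(X-x)<.002
        if k.sum()>2: xs.append(x);ys.append((Y[k].min()+Y[k].max())/2)
    f=np.polyfit(xs,ys,1);yaw+=np.arctan(f[0]);o=o+b*f[1]
tail=o+a*X.min();tip=o+a*X.max();print("yaw deg",np.degrees(yaw),"tail",tail,"blue end",tip,"len",np.ptp(X),"grip by tail",tail+a*.094)
print(plane(w,[[295,165],[294,195],[334,165],[334,195],[299,244],[328,244]],.026).round(4))
s=r.sense();print(s["position"],s["tcp_rot"])
E
python3 tongs.py
```

```text
yaw deg -23.40084291998801 tail [0.42290356 0.23596956] blue end [0.57062227 0.17204338] len 0.16095768237253957 grip by tail [0.50917194 0.19863639]
[[0.482  0.1854 0.026 ]
 [0.5151 0.17   0.026 ]
 [0.4992 0.2279 0.026 ]
 [0.5331 0.2146 0.026 ]
 [0.5761 0.1504 0.026 ]
 [0.5898 0.1845 0.026 ]]
[0.50561689 0.20682299 0.22258974] [ 1.90634826e-01  9.81661007e-01  1.44202287e-04 -1.02275989e-04]
```

```bash
python3 -m pendant '[[[0,0,-0.025,0.0025,-0.0075,-0.05,1],[0,0,-0.025,0.0025,-0.0075,-0.10,1],[0,0,-0.025,0.0025,-0.0075,-0.15,1],[0,0,-0.025,0.0025,-0.0075,-0.18,1],[0,0,-0.025,0.0025,-0.0075,-0.18,1],[0,0,-0.025,0.0025,-0.0075,-0.18,1]]]'
python3 - <<'E'
from h import *
w=cam("wrist");cv2.imwrite("pics/w2.png",w["color"])
s=r.sense();print(s["position"],proj(w,[[.508,.1993,.026]]))
E
```

```text
time: 2.65
position: [0.5096, 0.1989, 0.0437]
tcp_rot: [0.204, 0.979, 0.001, 0.001]
wrist_force: [-0.5, 0.6, -0.4]
opening: 0.087
grip_force: 0.0
[0.50991687 0.19894941 0.044165  ] [[319.01693479 228.59284532]]
```

View pics/w2.png

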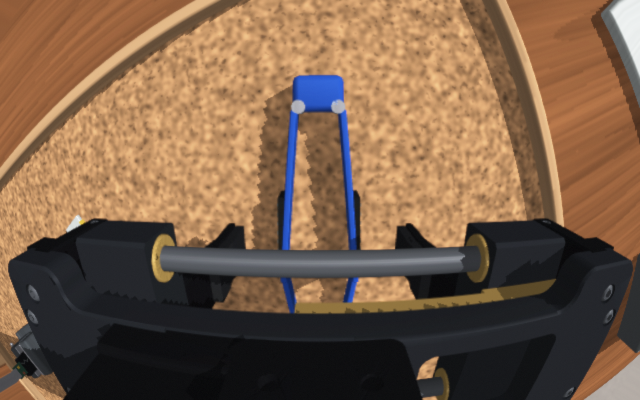

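The tongs sit centred between the open fingers, with arms at columns 285 and 355 and fingers at about 240 and 400. I'll lower and squeeze lightly.

```bash
python3 -m pendant '[[[0,0,0,-0.0015,0.0005,-0.02,1],[0,0,0,-0.0015,0.0005,-0.035,1],[0,0,0,-0.0015,0.0005,-0.035,1],[0,0,0,-0.0015,0.0005,-0.035,0.7],[0,0,0,-0.0015,0.0005,-0.035,0.6],[0,0,0,-0.0015,0.0005,-0.035,0.515],[0,0,0,-0.0015,0.0005,-0.035,0.515],[0,0,0,-0.0015,0.0005,-0.035,0.515]]]'
```

```text
time: 3.7
position: [0.5074, 0.1988, 0.0077]
tcp_rot: [0.204, 0.979, 0.0, 0.0]
wrist_force: [-0.6, -0.1, 1.2]
opening: 0.0483
grip_force: 8.5
```

```bash
python3 -m pendant '[[[0,0,0,0,0,0,0.5],[0,0,0,0,0,0,0.5],[0,0,0,0,0,0.03,0.5],[0,0,0,0,0,0.08,0.5],[0,0,0,0,0,0.12,0.5],[0,0,0,0,0,0.12,0.5],[0,0,0,0,0,0.12,0.5]]]'
python3 - <<'E'
from h import *
w=cam("wrist");d=cam("side");cv2.imwrite("pics/w3.png",np.hstack([w["color"][60:330,200:460],cv2.resize(d["color"][60:240,240:400],None,fx=1.5,fy=1.5)]))
E
```

```text
time: 4.58
position: [0.5063, 0.1985, 0.1268]
tcp_rot: [0.204, 0.979, -0.0, -0.001]
wrist_force: [-1.0, 0.4, -0.7]
opening: 0.0438
grip_force: 10.4
```

View pics/w3.png

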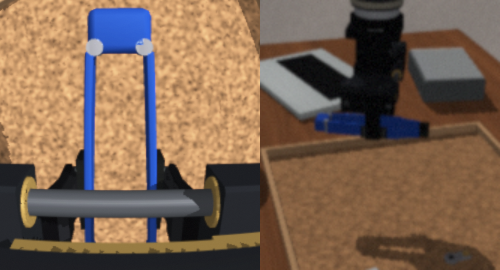

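The tongs are held level with the arms about 44 mm apart. Next I'll estimate the vise's yaw while moving to where the wrist camera sees the plug beside the tongs.

```bash
python3 -m pendant '[[[0,0,0.1,0.01,-0.03,0.05,0.5],[0,0,0.41,0.054,-0.309,0.093,0.5],[0,0,0.41,0.054,-0.309,0.093,0.5],[0,0,0.41,0.054,-0.309,0.093,0.5],[0,0,0.41,0.054,-0.309,0.093,0.5],[0,0,0.41,0.054,-0.309,0.093,0.5],[0,0,0.41,0.054,-0.309,0.093,0.5],[0,0,0.41,0.054,-0.309,0.093,0.5],[0,0,0.41,0.054,-0.309,0.093,0.5]]]'
python3 - <<'E'
from h import *
w=cam("wrist");d=cam("scene")
p=plane(d,[[215.6,258.1],[253,254]],.006);q=plane(d,[[204.3,244.5],[226.9,242.7]],.034)
for a in(p,q):v=a[1]-a[0];print(np.degrees(np.arctan2(-v[0],v[1])))
c=proj(w,[[.528,-.175,.088]])[0];print(c)
x,y=np.clip(c-[80,80],0,[480,240]).astype(int);print(x,y)
cv2.imwrite("pics/w4.png",cv2.resize(w["color"][y:y+160,x:x+220],None,fx=3.5,fy=3.5,interpolation=cv2.INTER_CUBIC));cv2.imwrite("pics/w4full.png",w["color"])
E
```

```text
time: 5.8
position: [0.5609, -0.1083, 0.2197]
tcp_rot: [-0.001, 1.0, 0.0, -0.001]
wrist_force: [-1.2, 0.2, -0.4]
opening: 0.0442
grip_force: 10.4
2.712727974062614
0.8067359779193682
[250.76332216 156.18552717]
170 76
```

View pics/w4.png

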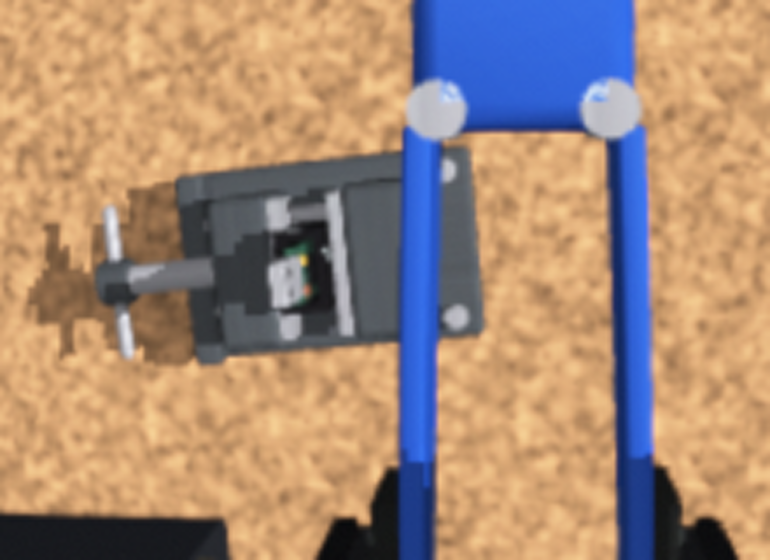

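The wrist crop shows the vise yawed a few degrees, with its screw axis from (115,283) to (330,265). The plug top is near crop (283,283). I'll compute the yaw and plug from these pixels.

Run:
```python
from h import *
w=cam("wrist");f=lambda L:np.array(L)/3.5+[170,76]
for L,z in(([[468,150],[483,330]],.014),([[180,180],[200,360]],.014),([[110,208],[127,355]],.034),([[330,195],[347,333]],.056)):
    p=plane(w,f(L),z);v=p[1]-p[0];print(p.round(4).tolist(),"yaw",np.degrees(np.arctan2(v[1],v[0])))
p=plane(w,f([[115,283],[210,273]]),.034);v=p[1]-p[0];print("screw",p.round(4).tolist(),np.degrees(np.arctan2(-v[0],v[1])))
print("plug left edge",plane(w,f([[270,262],[278,307]]),.099).round(4).tolist())
print(w["color"][148:166,244:264].mean(2).astype(int))
```

```text
[[0.4935, -0.1273, 0.014], [0.5556, -0.1225, 0.014]] yaw 4.394415389074793
[[0.501, -0.2286, 0.014], [0.5655, -0.2243, 0.014]] yaw 3.7872422201750657
[[0.5087, -0.2478, 0.034], [0.5594, -0.2448, 0.034]] yaw 3.439531837016828
[[0.5062, -0.1672, 0.056], [0.549, -0.163, 0.056]] yaw 5.563113756370603
screw [[0.5344, -0.2474, 0.034], [0.532, -0.2128, 0.034]] 3.9948989631614036
plug left edge [[0.5218, -0.1764, 0.099], [0.5341, -0.1746, 0.099]]
[[ 56  54  52  52  70  48  34  54  81  97 109 152 151 105  53  29  26  29
   43  96]
 [ 56  55  53  61  85  70  69  88 121 150 155 177 176 129  68  29  23  29
   34  64]
 [ 56  56  68 115 141 143 141 140 157 181 180 181 179 132  70  29  22  29
   30  38]
 [ 57  58  96 178 203 209 196 179 171 170 179 178 168 114  58  27  22  28
   29  29]
 [ 55  59  87 156 188 195 192 188 165 142 175 176 143  91  47  25  21  28
   29  28]
 [ 57  57  77 133 183 192 195 194 168 141 176 175 140  92  51  26  20  28
   29  28]
 [ 56  57  72 121 183 194 197 200 181 157 177 176 150 103  55  24  21  26
   28  27]
 [ 55  57  67 111 183 195 198 203 193 174 177 176 155 106  58 
[... 173 characters left out ...]
  38  32
   30  29]
 [ 56  56  60 108 198 196 196 207 186 144 147 175 175 141 109  73  40  33
   31  29]
 [ 55  56  60 108 194 195 194 194 166 126 134 173 170 144 109  69  35  28
   29  29]
 [ 55  56  58  95 167 189 195 193 177 154 152 166 139 108  71  40  22  23
   29  28]
 [ 56  56  58  88 152 189 196 196 188 180 167 139  99  69  41  22  17  22
   28  29]
 [ 55  56  57  80 136 187 195 195 177 150 126  90  60  43  29  25  24  26
   29  30]
 [ 56  56  57  68 105 157 166 160 127  86  59  44  33  31  29  28  29  29
   31  30]
 [ 60  66  66  68  75  91  93  73  57  50  47  44  37  35  32  34  36  37
   38  38]
 [ 78  90  93  96 100 106 114  94  88  94  94  86  58  45  44  45  45  48
   48  49]]
```

Run:
```python
from h import *
w=cam("wrist");s=r.sense();p=s["position"];print(p,s["tcp_rot"])
P=plane(w,[[249.7,156.5]],.099)[0];print("plug top",P)
hsv=cv2.cvtColor(w["color"],cv2.COLOR_BGR2HSV);m=cv2.inRange(hsv,(105,120,50),(130,255,255))
A=[];
for v in range(115,215,4):
    u=np.nonzero(m[v,270:370])[0]+270
    if len(u)<4: continue
    a=plane(w,[[u.min()-.5,v],[u.max()+.5,v]],p[2]+.0183);A.append([a[:,0].mean(),a[:,1].mean(),np.ptp(a[:,1])])
A=np.array(A);f=np.polyfit(A[:,0],A[:,1],1);print(A[::3].round(4),"yaw",np.degrees(np.arctan(f[0])))
tipx=p[0]+.075+.0008;ty=np.polyval(f,tipx);print("tips y",ty,"rel tcp",ty-p[1], "at grip",np.polyval(f,p[0])-p[1])
m[:90]=m[:90];v=np.nonzero(m[:215,300:350].sum(1))[0].min();print("tail x",plane(w,[[320,v-.5]],p[2]+.0183))
```

```text
[ 0.56120988 -0.10927032  0.22042799] [-4.18591319e-04  9.99999890e-01  1.57521066e-04 -1.44351704e-04]
plug top [ 0.52733194 -0.1744007   0.099     ]
[[ 0.4903 -0.1089  0.032 ]
 [ 0.496  -0.1092  0.0326]
 [ 0.5016 -0.1089  0.0332]
 [ 0.5073 -0.1089  0.0334]
 [ 0.513  -0.1089  0.0337]
 [ 0.5188 -0.1085  0.0339]
 [ 0.5247 -0.1085  0.0342]
 [ 0.5307 -0.1087  0.0351]
 [ 0.5368 -0.1085  0.0359]] yaw 0.7588984529951944
tips y -0.10709296093883479 rel tcp 0.0021773637740377383 at grip 0.001173313084018232
tail x [[ 0.46807824 -0.10848331  0.23872799]]
```

```bash
python3 -m pendant '[[[0,0,0.058,-0.06,-0.03,0,0.5],[0,0,0.058,-0.1395,-0.074,0,0.5],[0,0,0.058,-0.1395,-0.074,0,0.5],[0,0,0.058,-0.1395,-0.074,0,0.5],[0,0,0.058,-0.1395,-0.074,-0.05,0.5],[0,0,0.058,-0.1395,-0.074,-0.10,0.5],[0,0,0.058,-0.1395,-0.074,-0.141,0.5],[0,0,0.058,-0.1395,-0.074,-0.141,0.5],[0,0,0.058,-0.1395,-0.074,-0.141,0.5]]]'
python3 - <<'E'
from h import *
d=cam("scene");s=cam("side")
print(r.sense()["position"])
a=cv2.resize(d["color"][190:265,190:275],None,fx=5,fy=5,interpolation=cv2.INTER_CUBIC);b=cv2.resize(s["color"][230:305,340:425],None,fx=5,fy=5,interpolation=cv2.INTER_CUBIC)
cv2.imwrite("pics/p8.png",np.hstack([a,b])[:, :800])
E
```

```text
time: 7.12
position: [0.4234, -0.1843, 0.0807]
tcp_rot: [-0.029, 1.0, -0.0, 0.001]
wrist_force: [0.3, 0.6, 0.0]
opening: 0.0438
grip_force: 10.4
[ 0.42354569 -0.18455038  0.08131281]
```

View pics/p8.png

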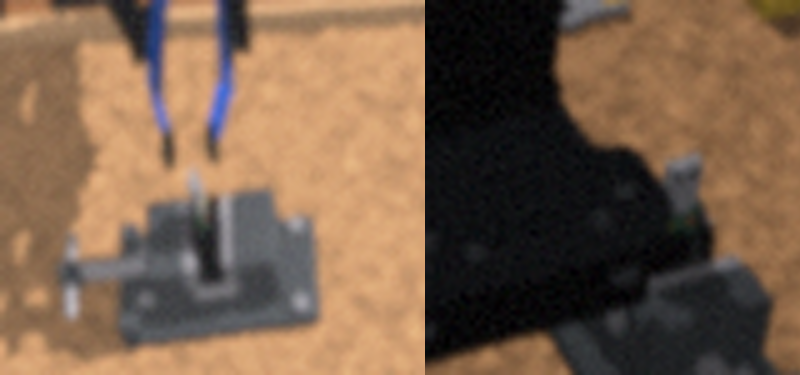

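The scene crop shows the open tips at (168,148) and (212,143), straddling the line to the plug at (193,178) and about 1 mm to -y of it. That matches the computed correction. I'll slide forward next.

```bash
python3 -m pendant '[[[0,0,0,0,0.0015,-0.001,0.5],[0,0,0,0.014,0.0025,-0.001,0.5],[0,0,0,0.0284,0.0035,-0.001,0.5],[0,0,0,0.0284,0.0035,-0.001,0.5],[0,0,0,0.0284,0.0035,-0.001,0.5]]]'
python3 - <<'E'
from h import *
d=cam("scene");s=cam("wrist")
a=cv2.resize(d["color"][190:265,190:275],None,fx=7,fy=7,interpolation=cv2.INTER_CUBIC)
cv2.imwrite("pics/p9.png",a)
E
```

```text
time: 7.85
position: [0.4499, -0.1807, 0.0783]
tcp_rot: [-0.029, 1.0, 0.0, -0.0]
wrist_force: [-0.6, -0.7, -0.8]
opening: 0.0439
grip_force: 10.4
```

View pics/p9.png

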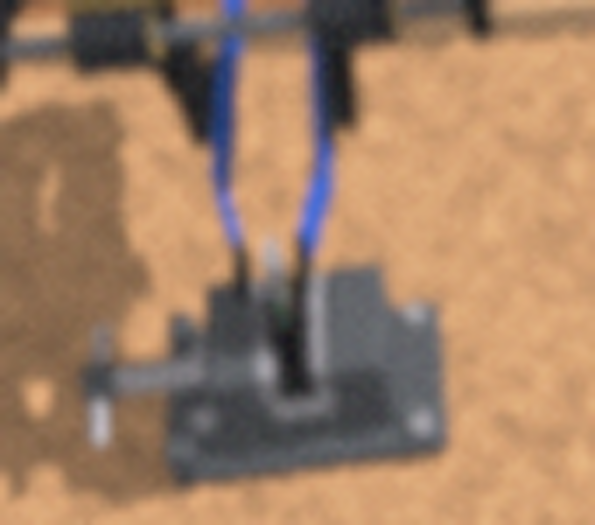

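The plug at (271,260) is centred between the tips at (243,270) and (303,265). I'll close on it.

```bash
python3 -m pendant '[[[0,0,0,0.0015,0,0.001,0.5],[0,0,0,0.0015,0,0.001,0.47],[0,0,0,0.0015,0,0.001,0.44],[0,0,0,0.0015,0,0.001,0.42],[0,0,0,0.0015,0,0.001,0.2],[0,0,0,0.0015,0,0.001,0],[0,0,0,0.0015,0,0.001,0],[0,0,0,0.0015,0,0.001,0],[0,0,0,0.0015,0,0.001,0]]]'
```

```text
time: 9.07
position: [0.4516, -0.1808, 0.0796]
tcp_rot: [-0.029, 1.0, 0.0, -0.0]
wrist_force: [0.1, 0.3, -0.9]
opening: 0.0374
grip_force: 29.9
```

```bash
python3 -m pendant '[[[0,0,0,0,0,0.008,0],[0,0,0,0,0,0.018,0],[0,0,0,0,0,0.03,0],[0,0,0,0,0,0.042,0],[0,0,0,0,0,0.055,0],[0,0,0,0,0,0.068,0],[0,0,0,0,0,0.08,0],[0,0,0,0,0,0.092,0],[0,0,0,0,0,0.1,0],[0,0,0,0,0,0.1,0],[0,0,0,0,0,0.1,0],[0,0,0,0,0,0.1,0]]]'
python3 - <<'E'
from h import *
d=cam("scene");s=cam("side")
a=cv2.resize(d["color"][160:260,185:275],None,fx=4.4,fy=4.4,interpolation=cv2.INTER_CUBIC);b=cv2.resize(s["color"][190:290,345:435],None,fx=4.4,fy=4.4,interpolation=cv2.INTER_CUBIC)
cv2.imwrite("pics/p10.png",np.hstack([a,b]))
p=r.sense()["position"];t=p+[.0755,.0066,.0083];print(proj(s,[t,t-[0,0,.056],[.528,-.175,.068]])-[345,190],proj(d,[t,t-[0,0,.056]])-[185,160])
E
```

```text
time: 10.58
position: [0.4513, -0.1807, 0.1791]
tcp_rot: [-0.029, 1.0, 0.0, -0.001]
wrist_force: [-0.2, -0.3, 0.2]
opening: 0.0373
grip_force: 29.9
[[52.70520642 28.59005198]
 [48.01299153 56.22967598]
 [44.07516992 84.53022636]] [[36.41405977 41.31582328]
 [40.80568553 56.68744168]]
```

View pics/p10.png

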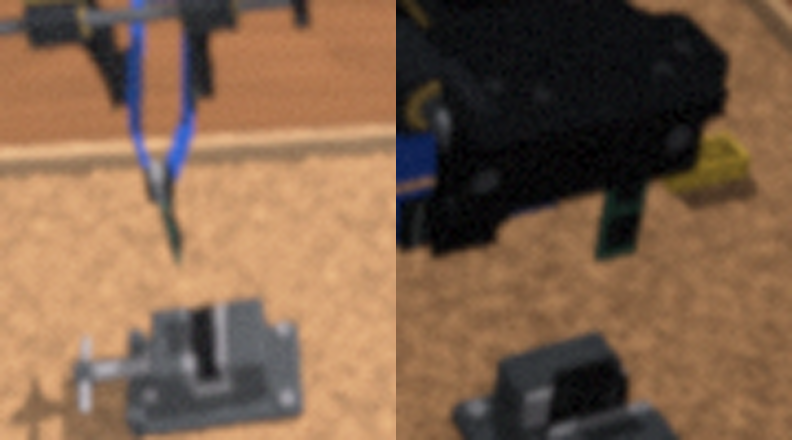

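The board hangs upright in the tips. Its lower end is at crop (178,258) in the scene view and (615,258) in the side view, about where I predicted (z ≈ 0.13), or about 6 cm above the casing mouth. Bystanders are untouched, so I'll hand in.

```bash
python3 -m pendant '[[[0,0,0,0,0,0,0],[0,0,0,0,0,0,0],[0,0,0,0,0,0,0],[0,0,0,0,0,0,0]]]' && python3 -c "from station import r; print(r.sign_off())"
```

```text
time: 11.18
position: [0.4516, -0.1807, 0.1796]
tcp_rot: [-0.029, 1.0, 0.0, -0.0]
wrist_force: [-0.5, -0.4, -1.5]
opening: 0.0375
grip_force: 29.9
the job is handed in; nothing more can be done
None
```

The job is handed in: the gripper holds the tongs with the board pinched in their tips, its lower end about 6 cm above the casing's mouth, after 11.2 s of robot time (no verdict was returned).

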